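Stamp the pink loan slip at the archive desk

ROBOT

A 6-joint arm with a two-finger parallel gripper is mounted at the origin on the work surface. World frame = base frame: x ahead of the robot, y to its left, z up, the work surface at z = 0. Lengths are in m, angles in rad, forces in N, time in s.
With the tool pointing down it reaches from about 0.35 to 0.775 m from the base axis. Payload 7.3 kg.
Tool frame: the origin (TCP) lies between the finger pads, 19 mm behind the fingertips; this is the grasp point; z points along the fingers, y is the line along which they close (so a half turn about z gives the same grasp; the last joint's range is limited). The gripper opens to 92 mm and grips with 3 to 60 N. Pads are 19 mm wide; open, the fingers measure 130 mm over their backs; the gripper's body (75 mm by 190 mm) begins 47 mm behind the grasp point.
Start: joints at [1.176, 0.342, 1.524, -0, 1.275, -0.146], TCP at [0.129, 0.509, 0.246] pointing down, gripper open.
Joint ranges: [-2.53, 2.53], [-0.77, 2.02], [0.04, 2.7], [-1, 4.14], [0.28, 2.66], [-3.11, 3.11]. Speed limits (rad/s): [2.57, 2.57, 3.14, 3.14, 3.14, 3.14].

INTERFACE

Orientations are given as [roll, pitch, yaw] about the fixed x, y, z axes, in that order (R = Rz(yaw) Ry(pitch) Rx(roll)).
In Python, from cell import telemetry, eyes, job gives the robot as it stands.
- The arm moves only by the tool apply_moves, never from a script. Its arguments are lists of equal length, an entry for each row: "delta_pos": the shift along the world's x, y, z each as a share of 0.4 m, from -1 to 1, a list of three; "dr": the turn, a rotation vector about the world's x, y, z each as a share of 0.5 rad, from -1 to 1, a list of three; "jaw": the opening, from 0 (shut) to 1 (fully open). A call has 1 to 8 rows; each row is the pose to reach, as a shift and turn from the pose commanded when the call began; what a row does not reach only later rows make up. A row lasts 1/12 s, in which the tool goes at most 41.7 mm and 7.16 degrees, less where a joint would pass 70% of its speed; a pose out of reach is approached as far as the arm can. A call with a number of a shift or a turn outside -1 to 1 is refused whole. A call with a gripper value outside its range is refused whole. The fingers move at their own pace and stop on an object; "force" is the grip in N (left out, the last holds). Time passes only in rows, so rows that repeat a pose let the fingers close. It gives the time, the measured TCP pose, the force, the opening and the grip force at its end, in the units of the state.
- telemetry.observe(): the state, without advancing time (a new reading comes with each control period).
- eyes.read_camera(name): name is "scene" or "top"; returns the picture (400x640x3 uint8, red, green, blue); there is no depth.
- eyes.camera_model(name): a dict with "vertical_fov" (degrees; the focal length in pixels is half the picture's height over the tangent of half this angle, whatever the lens; pixels are square), "cx", "cy" (the principal point, pixels), "rvec" (rotation vector, rad) and "tvec" (3), from world to camera coordinates, as OpenCV has them. Camera axes: x right, y down, z forward; pixel columns grow to the right and rows downward; lengths in m; the calibration is good to about 2 mm. A picture is of the moment at which its call begins. camera_model takes no time and is no camera call.
- job.hand_in(): hands the job in; it is judged then, once.
The state is a dict: "time": time; "qpos": joint angles; "qvel": joint speeds; "joint_efforts": joint torques, N m; "tool_pos": TCP position; "tool_rot": TCP orientation; "contact_force": force on the tool from outside, world axes, zero at the start; "torque": the same for the moment, N m; "opening": finger opening in m; "grip_force": force on a finger pad.
Only numpy, scipy, OpenCV 4.12 (cv2) and the standard library are available. Lean on these libraries where they do the work, as an engineer would, in place of code of your own. Each camera call takes 0.05 s, during which the arm holds its last target. There are 200 camera calls.

TASK

Four look-alike self-inking stamps stand on coloured pads of loan slips: with the fingertips, gently press the cap of the one on the pink pad all the way down, keep it fully down for two seconds so that the impression takes, then let it spring back up. Draw the hand up well clear of it, a good hand's breadth or more. Do not lift the stamp or shift it on its pad, and leave the other stamps and everything else on the desk alone.

Things in the scene. Friction and masses are not known exactly. Their poses are not given: they have to be found in the camera images.
- pink_pad: pad of pink paper slips fixed to the desk, 105 x 95 mm and 8 mm thick; origin at the centre of its underside on the desk, z up, x along the 105 mm side
- pink_stamp: the self-inking stamp that stands upright and loose on the pink pad, somewhere near its middle. All four stamps look alike (black cap with a white rectangle on top, grey sides), only the pad under each tells them apart. Foot 70 x 50 mm, the whole 88 mm tall when up, about 0.2 kg (varies); origin at the centre of the underside of its foot (8 mm above the desk), x along the 70 mm side, z up
- pink_cap (a joint): how far that stamp's spring cap is pressed down, m: 0 = up, 0.012 = fully down against its stop; the spring takes about 2 N to start and 7 N fully down, and brings the cap back up by itself when let go
- pink_top (a point): centre of the flat top of that stamp's cap (64 x 44 mm, x along the 64 mm side), 96 mm above the desk when up; it goes down with the cap
- yellow_pad: pad of yellow paper slips fixed to the desk, 105 x 95 mm and 8 mm thick; origin at the centre of its underside on the desk, z up, x along the 105 mm side
- yellow_stamp: the self-inking stamp that stands upright and loose on the yellow pad, somewhere near its middle. All four stamps look alike (black cap with a white rectangle on top, grey sides), only the pad under each tells them apart. Foot 70 x 50 mm, the whole 88 mm tall when up, about 0.2 kg (varies); origin at the centre of the underside of its foot (8 mm above the desk), x along the 70 mm side, z up
- yellow_cap (a joint): how far that stamp's spring cap is pressed down, m: 0 = up, 0.012 = fully down against its stop; the spring takes about 2 N to start and 7 N fully down, and brings the cap back up by itself when let go
- yellow_top (a point): centre of the flat top of that stamp's cap (64 x 44 mm, x along the 64 mm side), 96 mm above the desk when up; it goes down with the cap
- green_pad: pad of green paper slips fixed to the desk, 105 x 95 mm and 8 mm thick; origin at the centre of its underside on the desk, z up, x along the 105 mm side
- green_stamp: the self-inking stamp that stands upright and loose on the green pad, somewhere near its middle. All four stamps look alike (black cap with a white rectangle on top, grey sides), only the pad under each tells them apart. Foot 70 x 50 mm, the whole 88 mm tall when up, about 0.2 kg (varies); origin at the centre of the underside of its foot (8 mm above the desk), x along the 70 mm side, z up
- green_cap (a joint): how far that stamp's spring cap is pressed down, m: 0 = up, 0.012 = fully down against its stop; the spring takes about 2 N to start and 7 N fully down, and brings the cap back up by itself when let go
- green_top (a point): centre of the flat top of that stamp's cap (64 x 44 mm, x along the 64 mm side), 96 mm above the desk when up; it goes down with the cap
- blue_pad: pad of blue paper slips fixed to the desk, 105 x 95 mm and 8 mm thick; origin at the centre of its underside on the desk, z up, x along the 105 mm side
- blue_stamp: the self-inking stamp that stands upright and loose on the blue pad, somewhere near its middle. All four stamps look alike (black cap with a white rectangle on top, grey sides), only the pad under each tells them apart. Foot 70 x 50 mm, the whole 88 mm tall when up, about 0.2 kg (varies); origin at the centre of the underside of its foot (8 mm above the desk), x along the 70 mm side, z up
- blue_cap (a joint): how far that stamp's spring cap is pressed down, m: 0 = up, 0.012 = fully down against its stop; the spring takes about 2 N to start and 7 N fully down, and brings the cap back up by itself when let go
- blue_top (a point): centre of the flat top of that stamp's cap (64 x 44 mm, x along the 64 mm side), 96 mm above the desk when up; it goes down with the cap
- weight: loose brass paperweight, a 52 mm wide disc with a knob, 52 mm tall; origin at the centre of its underside
- red_volume: loose dark red bound volume lying flat, 150 x 160 x 42 mm; origin at the centre of its underside
- paste_jar: loose amber glass jar with a white lid, 60 mm across, 75 mm tall; origin at the centre of its underside
- dust_brush: loose dusting brush, about 180 mm long, lying on the desk along its x; origin on its underside
There are look-alikes about, which are no part of the job. What is shaped like the pink_stamp but red or turquoise is not meant.

How it is judged:
By the outcome, as a careful person would: the job done as asked, in the order asked, and still so for the second after the job is handed in, with the robot touching nothing.
It also fails if it takes over 34 s, if anything falls off the work surface, if the arm or the gripper's body presses on something with over 40 N, if the wrist force passes 120 N, or if a joint passes its speed limit or range.

## Working session

There is one attempt and no reset: what is moved stays moved. The work goes in short steps, Python scripts to look and compute and a tool call to move; the robot and the scene stay as the last step left them, time stands still between calls to the robot, and variables do not carry over. Pictures are saved under pics/ and viewed, at most 10 in all, crops included, and the job is handed in when it is done.

Besides the shell and the picture viewer there is one more tool, called after ">>>" by a JSON object that holds its "api" and its "payload". apply_moves: Moves the arm, as the interface text tells. Its arguments: {"type":"object","properties":{"delta_pos":{"type":"array"},"dr":{"type":"array"},"jaw":{"type":"array"},"force":{"type":"number"}},"required":["delta_pos","dr","jaw"]}

```bash
mkdir -p pics
python3 - <<'E'
from cell import telemetry, eyes
import cv2
for n in("scene","top"):
    im=eyes.read_camera(n); cv2.imwrite(f"pics/{n}0.png",im[:,:,::-1]); print(eyes.camera_model(n))
print(telemetry.observe())
E
```

```text
{'vertical_fov': 42.75945732702613, 'cx': 314.6460768005199, 'cy': 196.77334600820186, 'rvec': array([ 0.66543282,  2.58825051, -1.24493338]), 'tvec': array([ 0.44067626, -0.12805767,  1.45588568])}
{'vertical_fov': 57.89252895127781, 'cx': 320.5408089260636, 'cy': 202.65883777926948, 'rvec': array([ 2.22244826, -2.17419574,  0.14132212]), 'tvec': array([0.00297786, 0.53095772, 0.9083691 ])}
{'time': 0.1, 'qpos': array([ 1.17598337e+00,  3.42674389e-01,  1.52489472e+00, -6.22975635e-07,
        1.27538981e+00, -1.45957889e-01]), 'qvel': array([ 0.00017088, -0.00217086, -0.00091368,  0.00075183, -0.00176482,
       -0.00090853]), 'joint_efforts': array([ 6.69792971e-04, -4.32007492e+01, -2.44694495e+01,  7.17927050e-02,
        5.25894540e-02, -5.30792715e-05]), 'tool_pos': array([0.12913648, 0.50853762, 0.2449127 ]), 'tool_rot': array([-3.14024082e+00, -1.98121160e-04,  2.89273763e+00]), 'contact_force': array([0.13762414, 0.08370095, 0.07101028]), 'torque': array([0.02327689, 0.01642196, 0.03178705]), 'grip_force': 0.0, 'opening': 0.09183883899180441}
```

View pics/scene0.png

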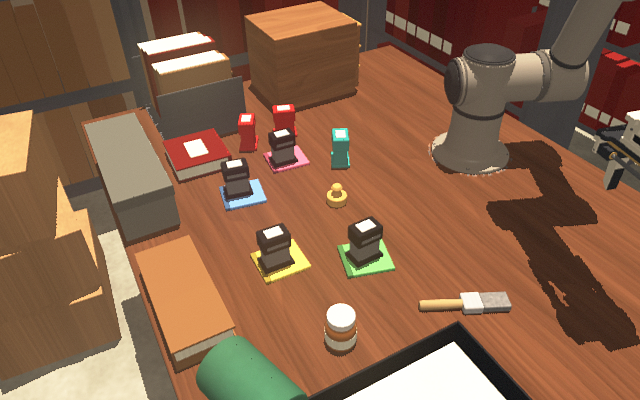

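View pics/top0.png

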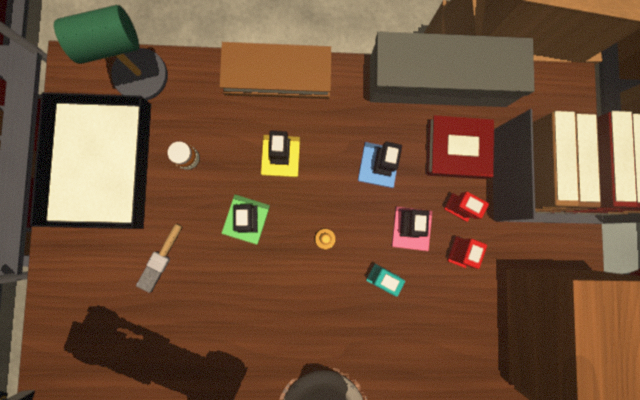

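The top view shows the pink pad at about (412,228) with its stamp's white label near (420,223). Red look-alikes stand at (470,205) and (470,252), and a turquoise one at (388,281). I'll measure all of these by triangulating the labels.

```bash
cat > h.py <<'E'
import cv2,numpy as np
from cell import eyes,telemetry
def cam(n):
    m=eyes.camera_model(n); f=200/np.tan(np.radians(m['vertical_fov'])/2)
    K=np.array([[f,0,m['cx']],[0,f,m['cy']],[0,0,1]]); R=cv2.Rodrigues(m['rvec'])[0]
    return K,R,np.array(m['tvec'])
def ray(n,px,z):
    K,R,t=cam(n); o=-R.T@t; d=np.linalg.solve(K,np.array([np.r_[p,1] for p in np.atleast_2d(px)]).T); d=(R.T@d).T
    return o+d*((z-o[2])/d[:,2])[:,None]
def blob(n,im,px,r,mask):
    x,y=px; k=np.zeros(im.shape[:2],np.uint8); k[y-r:y+r,x-r:x+r]=mask[y-r:y+r,x-r:x+r]
    c,_=cv2.findContours(k,cv2.RETR_EXTERNAL,cv2.CHAIN_APPROX_NONE); c=max(c,key=cv2.contourArea)
    return c
def cen(c):
    m=cv2.moments(c); return m['m10']/m['m00'],m['m01']/m['m00']
def white(im):
    h=cv2.cvtColor(im,cv2.COLOR_RGB2HSV); return ((h[...,1]<60)&(h[...,2]>150)).astype(np.uint8)
E
python3 - <<'E'
from h import *
a,b=cv2.imread('pics/top0.png')[:,:,::-1],cv2.imread('pics/scene0.png')[:,:,::-1]
P=lambda n:(lambda K,R,t:K@np.c_[R,t])(*cam(n))
for nm,p,q in [('pink',(420,223),(281,134)),('redL',(474,205),(247,118)),('redR',(476,253),(284,108)),('turq',(390,283),(341,134)),('blue',(392,155),(234,163))]:
    ca,cb=[blob(n,i,x,12,white(i)) for n,i,x in(('top',a,p),('scene',b,q))]
    X=cv2.triangulatePoints(P('top'),P('scene'),np.array(cen(ca)),np.array(cen(cb))).ravel(); X=X[:3]/X[3]
    z=.096 if nm in('pink','blue') else X[2]
    c=ray('top',cv2.boxPoints(cv2.minAreaRect(ca)),z)
    print(nm,X.round(4),'top ray',ray('top',cen(ca),z)[0].round(4),'scene ray',ray('scene',cen(cb),z)[0].round(4),cv2.contourArea(ca),'\n',c[:,:2].round(3).tolist())
h=cv2.cvtColor(a,cv2.COLOR_RGB2HSV);m=((h[...,0]>160)&(h[...,0]<177)&(h[...,1]>70)&(h[...,1]<190)&(h[...,2]>130)).astype(np.uint8)
r=cv2.minAreaRect(cv2.convexHull(blob('top',a,(412,228),30,m)));print('pad',ray('top',cv2.boxPoints(r),.008).round(3).tolist())
v=cv2.resize(np.hstack([a[170:300,350:500],b[80:210,200:360]]),None,fx=2.5,fy=2.5,interpolation=cv2.INTER_NEAREST);cv2.imwrite('pics/c1.png',v[:,:,::-1])
E
```

```text
pink [ 0.4822 -0.2211  0.0954] top ray [ 0.4824 -0.2211  0.096 ] scene ray [ 0.4825 -0.2201  0.096 ] 146.0 
 [[0.5, -0.209], [0.501, -0.235], [0.465, -0.235], [0.464, -0.209]]
redL [ 0.53   -0.3579  0.0872] top ray [ 0.5295 -0.3576  0.0872] scene ray [ 0.5302 -0.3582  0.0872] 106.0 
 [[0.526, -0.338], [0.546, -0.348], [0.532, -0.378], [0.513, -0.367]]
redR [ 0.4111 -0.3584  0.087 ] top ray [ 0.4112 -0.3585  0.087 ] scene ray [ 0.411  -0.3584  0.087 ] 111.5 
 [[0.399, -0.342], [0.43, -0.353], [0.423, -0.375], [0.392, -0.364]]
turq [ 0.3397 -0.1504  0.0863] top ray [ 0.3398 -0.1505  0.0863] scene ray [ 0.3397 -0.1504  0.0863] 166.5 
 [[0.336, -0.127], [0.361, -0.141], [0.343, -0.174], [0.319, -0.16]]
blue [ 0.6454 -0.1518  0.0948] top ray [ 0.6447 -0.1513  0.096 ] scene ray [ 0.646  -0.1503  0.096 ] 142.5 
 [[0.628, -0.135], [0.666, -0.141], [0.662, -0.168], [0.624, -0.161]]
pad [[0.425, -0.174, 0.008], [0.515, -0.184, 0.008], [0.506, -0.28, 0.008], [0.415, -0.268, 0.008]]
```

View pics/c1.png

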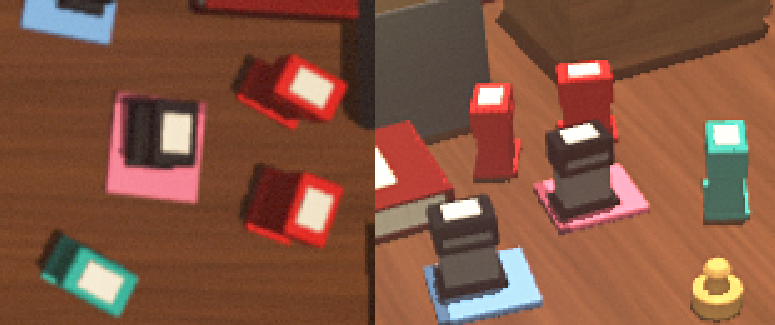

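Run:
```python
from h import *
a=cv2.imread('pics/top0.png')[:,:,::-1]
print(a[223,394:436].max(1).tolist()); print(a[203:245,423].max(1).tolist()); print(a[203:245,410].max(1).tolist())
print(ray('top',[[430,223],[400,223],[423,209],[423,238]],.096).round(4).tolist(), ray('top',[[420,223]],.096)[0])
```

```text
[155, 241, 249, 242, 177, 119, 87, 57, 45, 51, 57, 60, 60, 58, 57, 51, 42, 44, 57, 57, 137, 240, 246, 245, 245, 245, 244, 244, 244, 244, 243, 222, 122, 59, 138, 242, 239, 169, 113, 112, 112, 114]
[116, 116, 115, 117, 107, 113, 116, 83, 56, 55, 57, 63, 139, 232, 245, 244, 243, 244, 243, 245, 244, 244, 245, 244, 245, 245, 244, 225, 139, 70, 58, 63, 56, 131, 235, 247, 245, 246, 247, 246, 245, 246]
[115, 119, 121, 116, 120, 127, 96, 60, 41, 46, 45, 44, 46, 38, 42, 49, 42, 40, 49, 42, 42, 45, 46, 43, 48, 48, 46, 43, 46, 45, 46, 45, 51, 82, 176, 239, 247, 247, 245, 245, 246, 245]
[[0.4819, -0.245, 0.096], [0.4804, -0.1726, 0.096], [0.5151, -0.2282, 0.096], [0.4459, -0.2279, 0.096]] [ 0.48139521 -0.22080757  0.096     ]
```

>>> {"api": "apply_moves", "payload": {"delta_pos": [[0.06,-0.05,0],[0.14,-0.11,0],[0.22,-0.17,0],[0.3,-0.23,0],[0.38,-0.3,0],[0.47,-0.37,0],[0.56,-0.43,0],[0.63,-0.48,0]], "dr": [[0,0,-0.1],[0,0,-0.2],[0,0,-0.32],[0,0,-0.44],[0,0,-0.55],[0,0,-0.66],[0,0,-0.77],[0,0,-0.88]], "jaw": [0,0,0,0,0,0,0,0], "force": 10}}

```text
time: 0.77
tool_pos: [0.3825, 0.3152, 0.2455]
tool_rot: [-3.142, -0.0, 2.45]
contact_force: [0.9, 1.3, 0.7]
opening: 0.0435
grip_force: 0.0
```

>>> {"api": "apply_moves", "payload": {"delta_pos": [[0.03,-0.09,0],[0.06,-0.18,0],[0.09,-0.27,0],[0.12,-0.36,0],[0.15,-0.45,0],[0.18,-0.55,0],[0.21,-0.65,0],[0.23,-0.75,0]], "dr": [[0,0,-0.1],[0,0,-0.2],[0,0,-0.32],[0,0,-0.44],[0,0,-0.55],[0,0,-0.66],[0,0,-0.77],[0,0,-0.88]], "jaw": [0,0,0,0,0,0,0,0]}}

```text
time: 1.43
tool_pos: [0.4736, 0.0148, 0.2454]
tool_rot: [3.141, -0.0, 2.01]
contact_force: [1.0, 0.2, 0.4]
opening: 0.0003
grip_force: 0.0
```

>>> {"api": "apply_moves", "payload": {"delta_pos": [[0.01,-0.08,0],[0.01,-0.16,0],[0.01,-0.24,0],[0.01,-0.32,0],[0.01,-0.4,0],[0.01,-0.48,0],[0.01,-0.53,0],[0.01,-0.55,0]], "dr": [[0,0,-0.1],[0,0,-0.2],[0,0,-0.32],[0,0,-0.44],[0,0,-0.55],[0,0,-0.66],[0,0,-0.77],[0,0,-0.88]], "jaw": [0,0,0,0,0,0,0,0]}}

```text
time: 2.1
tool_pos: [0.4768, -0.2061, 0.245]
tool_rot: [-3.141, 0.0, 1.567]
contact_force: [0.5, 0.0, -0.1]
opening: 0.0006
grip_force: 0.0
```

>>> {"api": "apply_moves", "payload": {"delta_pos": [[0.01,-0.03,0],[0.01,-0.035,-0.03],[0.01,-0.035,-0.08],[0.01,-0.035,-0.14],[0.01,-0.035,-0.2],[0.01,-0.035,-0.25],[0.01,-0.035,-0.275],[0.01,-0.035,-0.275]], "dr": [[0,0,0],[0,0,0],[0,0,0],[0,0,0],[0,0,0],[0,0,0],[0,0,0],[0,0,0]], "jaw": [0,0,0,0,0,0,0,0]}}

```text
time: 2.77
tool_pos: [0.4803, -0.2163, 0.1333]
tool_rot: [-3.138, -0.003, 1.574]
contact_force: [0.1, 0.5, 0.2]
opening: 0.0009
grip_force: 0.0
```

Run:
```python
from h import *
s=telemetry.observe();print(s['tool_pos'],s['contact_force'])
b=eyes.read_camera('scene');a=eyes.read_camera('top')
v=cv2.resize(np.hstack([a[130:290,340:500],b[60:220,200:360]]),None,fx=2.5,fy=2.5,interpolation=cv2.INTER_CUBIC);cv2.imwrite('pics/c2.png',v[:,:,::-1])
```

```text
[ 0.48033574 -0.21631859  0.13329311] [0.13030501 0.50077753 0.22427504]
```

View pics/c2.png

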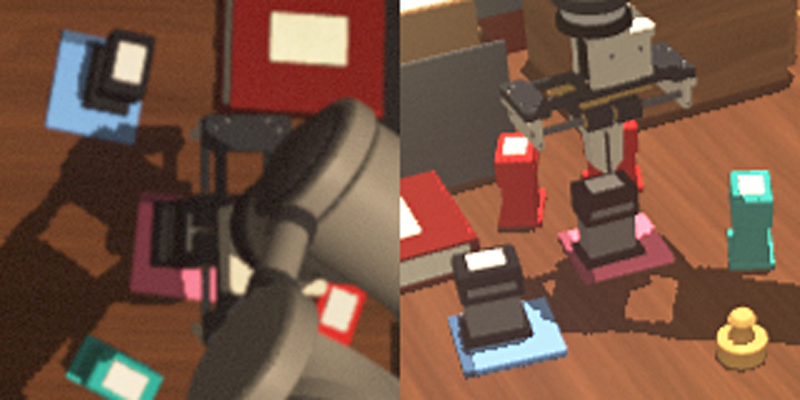

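The closed fingertips sit over the pink stamp's cap, at about (605,160) in the right crop. The neighbouring objects are clear, so I'll press gently.

>>> {"api": "apply_moves", "payload": {"delta_pos": [[0,-0.005,-0.008],[0,-0.005,-0.016],[0,-0.005,-0.024],[0,-0.005,-0.032],[0,-0.005,-0.037],[0,-0.005,-0.042],[0,-0.005,-0.047],[0,-0.005,-0.05]], "dr": [[0,0,0],[0,0,0],[0,0,0],[0,0,0],[0,0,0],[0,0,0],[0,0,0],[0,0,0]], "jaw": [0,0,0,0,0,0,0,0]}}

```text
time: 3.53
tool_pos: [0.4812, -0.2191, 0.1153]
tool_rot: [-3.141, -0.0, 1.573]
contact_force: [0.3, 0.1, -0.3]
opening: 0.0005
grip_force: 0.0
```

>>> {"api": "apply_moves", "payload": {"delta_pos": [[0,0,-0.004],[0,0,-0.008],[0,0,-0.012],[0,0,-0.016],[0,0,-0.02],[0,0,-0.023],[0,0,-0.026],[0,0,-0.026]], "dr": [[0,0,0],[0,0,0],[0,0,0],[0,0,0],[0,0,0],[0,0,0],[0,0,0],[0,0,0]], "jaw": [0,0,0,0,0,0,0,0]}}

```text
time: 4.2
tool_pos: [0.4813, -0.2192, 0.1052]
tool_rot: [3.141, 0.0, 1.573]
contact_force: [-1.1, 1.2, 6.0]
opening: 0.0008
grip_force: 2.9
```

>>> {"api": "apply_moves", "payload": {"delta_pos": [[0,0,-0.002],[0,0,-0.004],[0,0,-0.006],[0,0,-0.008],[0,0,-0.008]], "dr": [[0,0,0],[0,0,0],[0,0,0],[0,0,0],[0,0,0]], "jaw": [0,0,0,0,0]}}

```text
time: 4.62
tool_pos: [0.4814, -0.2192, 0.103]
tool_rot: [3.141, 0.0, 1.573]
contact_force: [-2.5, 1.6, 11.9]
opening: 0.0004
grip_force: 6.1
```

>>> {"api": "apply_moves", "payload": {"delta_pos": [[0,0,-0.001],[0,0,-0.002],[0,0,-0.002]], "dr": [[0,0,0],[0,0,0],[0,0,0]], "jaw": [0,0,0]}}

```text
time: 4.87
tool_pos: [0.4814, -0.2192, 0.1029]
tool_rot: [3.14, 0.001, 1.573]
contact_force: [-5.6, 2.7, 18.2]
opening: 0.0008
grip_force: 9.0
```

>>> {"api": "apply_moves", "payload": {"delta_pos": [[0,0,0.001],[0,0,0.001],[0,0,0.001],[0,0,0.001],[0,0,0.001],[0,0,0.001],[0,0,0.001],[0,0,0.001]], "dr": [[0,0,0],[0,0,0],[0,0,0],[0,0,0],[0,0,0],[0,0,0],[0,0,0],[0,0,0]], "jaw": [0,0,0,0,0,0,0,0]}}

```text
time: 5.53
tool_pos: [0.4814, -0.2192, 0.1029]
tool_rot: [3.141, 0.001, 1.573]
contact_force: [-4.5, 1.9, 15.9]
opening: 0.0007
grip_force: 7.6
```

>>> {"api": "apply_moves", "payload": {"delta_pos": [[0,0,0],[0,0,0],[0,0,0],[0,0,0],[0,0,0],[0,0,0],[0,0,0],[0,0,0]], "dr": [[0,0,0],[0,0,0],[0,0,0],[0,0,0],[0,0,0],[0,0,0],[0,0,0],[0,0,0]], "jaw": [0,0,0,0,0,0,0,0]}}

```text
time: 6.2
tool_pos: [0.4814, -0.2192, 0.1029]
tool_rot: [3.141, 0.001, 1.573]
contact_force: [-4.5, 1.9, 15.5]
opening: 0.0007
grip_force: 7.6
```

>>> {"api": "apply_moves", "payload": {"delta_pos": [[0,0,0],[0,0,0],[0,0,0],[0,0,0],[0,0,0],[0,0,0],[0,0,0],[0,0,0]], "dr": [[0,0,0],[0,0,0],[0,0,0],[0,0,0],[0,0,0],[0,0,0],[0,0,0],[0,0,0]], "jaw": [0,0,0,0,0,0,0,0]}}

```text
time: 6.87
tool_pos: [0.4814, -0.2192, 0.1029]
tool_rot: [3.141, 0.001, 1.573]
contact_force: [-5.1, 3.0, 15.3]
opening: 0.0003
grip_force: 7.6
```

>>> {"api": "apply_moves", "payload": {"delta_pos": [[0,0,0],[0,0,0],[0,0,0],[0,0,0],[0,0,0],[0,0,0],[0,0,0],[0,0,0]], "dr": [[0,0,0],[0,0,0],[0,0,0],[0,0,0],[0,0,0],[0,0,0],[0,0,0],[0,0,0]], "jaw": [0,0,0,0,0,0,0,0]}}

```text
time: 7.53
tool_pos: [0.4814, -0.2192, 0.1029]
tool_rot: [3.141, 0.001, 1.573]
contact_force: [-5.0, 2.6, 14.4]
opening: 0.0004
grip_force: 7.6
```

The cap was held on its stop from about 4.6 s to 7.5 s. Now I'll release it slowly and straight up, then retreat.

>>> {"api": "apply_moves", "payload": {"delta_pos": [[0,0,0.005],[0,0,0.01],[0,0,0.015],[0,0,0.02],[0,0,0.026],[0,0,0.032],[0,0,0.04],[0,0,0.05]], "dr": [[0,0,0],[0,0,0],[0,0,0],[0,0,0],[0,0,0],[0,0,0],[0,0,0],[0,0,0]], "jaw": [0,0,0,0,0,0,0,0]}}

```text
time: 8.2
tool_pos: [0.4812, -0.2191, 0.1214]
tool_rot: [-3.141, -0.0, 1.573]
contact_force: [-0.0, -0.4, 0.8]
opening: 0.0006
grip_force: 0.0
```

>>> {"api": "apply_moves", "payload": {"delta_pos": [[0,0,0.04],[0,0,0.1],[0,0,0.17],[0,0,0.25],[0,0,0.33],[0,0,0.4],[0,0,0.45],[0,0,0.45]], "dr": [[0,0,0],[0,0,0],[0,0,0],[0,0,0],[0,0,0],[0,0,0],[0,0,0],[0,0,0]], "jaw": [0,0,0,0,0,0,0,0]}}

```text
time: 8.87
tool_pos: [0.4827, -0.22, 0.3063]
tool_rot: [3.134, 0.005, 1.573]
contact_force: [0.2, -0.2, 0.5]
opening: 0.0009
grip_force: 0.0
```

>>> {"api": "apply_moves", "payload": {"delta_pos": [[0,0,0],[0,0,0],[0,0,0],[0,0,0]], "dr": [[0,0,0],[0,0,0],[0,0,0],[0,0,0]], "jaw": [0,0,0,0]}}

```text
time: 9.2
tool_pos: [0.4809, -0.2189, 0.3002]
tool_rot: [-3.139, -0.001, 1.573]
contact_force: [0.8, 0.6, 0.6]
opening: -0.0
grip_force: 0.0
```

Run:
```python
from h import *
s=telemetry.observe();print(s['tool_pos'],s['contact_force'])
b=eyes.read_camera('scene');o=cv2.imread('pics/scene0.png')[:,:,::-1]
for i in(o,b): print(ray('scene',cen(blob('s',i,(281,134),12,white(i))),.096))
v=cv2.resize(np.hstack([o[60:220,200:360],b[60:220,200:360]]),None,fx=2.5,fy=2.5,interpolation=cv2.INTER_CUBIC);cv2.imwrite('pics/c3.png',v[:,:,::-1])
```

```text
[ 0.48086996 -0.21892564  0.30015651] [0.81937097 0.57653642 0.57066415]
[[ 0.48252272 -0.22014002  0.096     ]]
[[ 0.48345973 -0.22273414  0.096     ]]
```

View pics/c3.png

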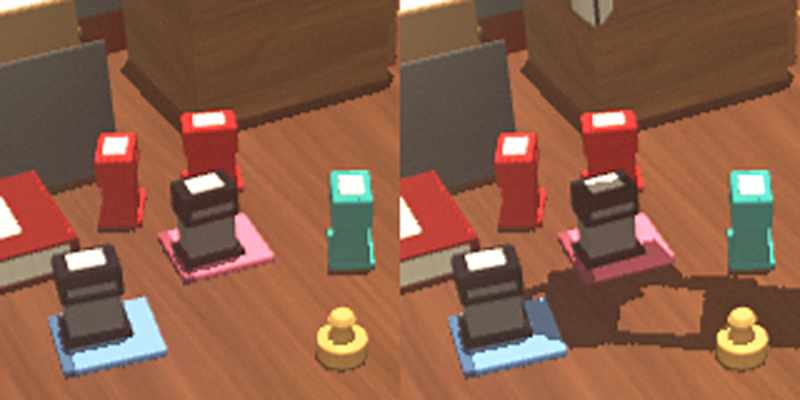

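The left crop (before) and right crop (after) show the pink stamp in the same place with its cap up. The label's small apparent shift comes from the hand's shadow falling across it. The hand is about 185 mm above the cap.

```bash
python3 -c "
from cell import job
print(job.hand_in())"
```

```text
the job is handed in; nothing more can be done
None
```

The pink-pad stamp's cap was pressed to its stop, held there for nearly 3 s and let spring back up; the hand is now about 185 mm clear, the after picture shows no visible shift of the stamp or the things around it, and the job is handed in.

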